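# Shift the line winder into the red gear

### The arm

A 7-joint arm with a two-finger parallel gripper is mounted at the origin on the work surface. World frame = base frame: x ahead of the robot, y to its left, z up, the work surface at z = 0. Lengths are in mm, angles in rad, forces in N, time in s.
With the tool pointing down it reaches from about 400 to 875 mm from the base axis. Payload 4.4 kg.
Tool frame: the origin (TCP) lies midway between the tips of the shut fingers; the grasp point (between the pads) lies 19 mm behind it; z points along the fingers, y is the line along which they close (so a half turn about z gives the same grasp; the last joint's range is limited). The gripper opens to 85 mm and grips with 20 to 120 N. Pads are 22 mm wide; open, the fingers measure 114 mm over their backs; the gripper's body (76 mm by 85 mm) begins 54 mm behind the grasp point. The pads swing forward as they close: fully open they stand 13 mm farther back than shut.
Start: joints at [1.223, 0.628, 0.038, 1.517, -0.027, 0.996, -0.02], TCP at [180.783, -624.368, 231.313] pointing down, gripper open.
Joint ranges: [-3.06, 3.06], [-0.37, 2.12], [-1.25, 1.32], [0.18, 2.47], [-1.1, 4.24], [0.23, 1.98], [-2.94, 2.94]. Speed limits (rad/s): [2.57, 2.57, 3.14, 3.14, 3.14, 3.14, 3.14].

### API

Orientations are given as [roll, pitch, yaw] about the fixed x, y, z axes, in that order (R = Rz(yaw) Ry(pitch) Rx(roll)).
In Python, from cell import read_state, get_image, finish_job gives the robot as it stands.
- The arm moves only by the tool send_rows, never from a script. Its argument "series" is a list of rows, each an object of numbers: "ax", "ay", "az": the turn, a rotation vector about the tool's x, y, z in rad; "dx", "dy", "dz": the shift along the tool's x, y, z in cm; "hand": the closure, from 0 (fully open) to 1 (shut). In form: [{"ax": .., "ay": .., "az": .., "dx": .., "dy": .., "dz": .., "hand": ..}, ...]. A call has 1 to 10 rows; each row is the pose to reach, as a shift and turn from the pose commanded when the call began, along the tool's axes at that moment; what a row does not reach only later rows make up. A row lasts 1/10 s, in which the tool goes at most 50 mm and 8.59 degrees, less where a joint would pass 70% of its speed; a pose out of reach is approached as far as the arm can. A call with a gripper value outside its range is refused whole. The fingers move at their own pace and stop on an object; the grip force is fixed at half the most. Time passes only in rows, so rows that repeat a pose let the fingers close. It gives the time, the measured TCP pose, the force, the opening and the grip force at its end, in the units of the state.
- read_state(): the state, without advancing time (a new reading comes with each control period).
- get_image(name): name is "side" or "top"; returns a dict with "pixels" (384x512x3 uint8, red, green, blue), "mtx" (3x3 intrinsics, pixels), "k1" (the pictures are not rectified: a ray, as slopes to the right and down, at radius r is drawn at 1 + k1 r^2 times it, then the intrinsics apply), "R" (3x3) and "t" (3): a world point X has camera coordinates R X + t. Camera axes: x right, y down, z forward; pixel columns grow to the right and rows downward; lengths in mm; the calibration is good to about 2 mm. A picture is of the moment at which its call begins. There is no depth.
- finish_job(): hands the job in; it is judged then, once.
The state is a dict: "clock": time; "qpos": joint angles; "qd": joint speeds; "tau": joint torques, N m; "eef_pos": TCP position; "tool_rot": TCP orientation; "force": force on the tool from outside, world axes, zero at the start; "torque": the same for the moment, N m; "width": finger opening in mm; "gripper_force": force on a finger pad.
Only numpy, scipy, OpenCV 4.12 (cv2) and the standard library are available. Lean on these libraries where they do the work, as an engineer would, in place of code of your own. Each camera call takes 0.05 s, during which the arm holds its last target. There are 200 camera calls.

### The job

On the line winder's gearbox, push the gear lever through its H-shaped gate and fully home into the slot marked by the red disc, without going into the yellow slot on the way. Push it gently with the fingers, never forcing it against the gate and never pinching the knob between the fingers, and leave the thread spool, the bead jar and the screwdriver where they are.

Things in the scene. Friction and masses are not known exactly. Their poses are not given: they have to be found in the camera images.
- gearbox: Green box of a line winder, fixed to the bench: 200 mm (its x) by 280 mm (its y), 115 mm tall, with a flat deck; a yellow line spool on a spindle sticks out 110 mm from its +y side, below the deck's height. Origin at the centre of its underside, z up; it is turned about z.
- gate_mid (a point): Middle of the H-gate, level with the deck, axes as the gearbox's. Two parallel slots along x, at y = +24 and -24 mm, each 64 mm long and 20 mm wide, joined at x = 0 by a cross channel along y, 20 mm wide. The steel plate stops the stem everywhere else. The lever starts in the white slot, the +x end of the slot at +y, at some depth; red and yellow are the two ends of the slot at -y (which is which varies).
- lever: The gear lever: a 12 mm steel stem with an upright black knob, 36 by 36 mm over its four side pads, flat sides square to the gearbox when upright, 188 mm above the bench at its top edge (bright metal cap 5 mm higher). Origin at its pivot, which is the gearbox's origin; z along the stem. The stem has 4 mm of play either side in the gate.
- knob_mid (a point): Centre of the knob, 160 mm from the pivot, 28 mm above the knob's lower edge. From the gate's middle it moves 35 mm along the gearbox's x to a slot's end, 32 mm along y to a slot's line, +/-5.5 mm play there; 160 mm above the bench upright, 153 mm at a slot's end. About 3 to 5 N at the knob moves it in any free direction; it stays where it is left (friction only, no spring or detent).
- shift_fore (a joint): tilt of the lever along the gearbox's x, rad: 0 in the cross channel, about +0.22 at the +x slot ends, -0.22 at the -x slot ends
- shift_cross (a joint): tilt of the lever along the gearbox's y, rad: about +0.21 in the slot at +y, -0.21 in the slot at -y
- red_home (a point): THE TARGET: where the knob's centre stands when the lever is fully home in the red slot
- yellow_home (a point): where the knob's centre would stand with the lever fully home in the yellow slot, the other end of the same slot line; keep out of it
- red_disc: flat red disc 24 mm across and 3 mm thick fixed on the deck, marking the slot beside it; origin under its centre, axes along the gearbox's. The disc stands 43 mm further out (-y) than the knob's centre at home in its slot
- yellow_disc: flat yellow disc 24 mm across and 3 mm thick fixed on the deck, marking the slot beside it; origin under its centre, axes along the gearbox's. Same offset from its slot
- white_disc: flat white disc 24 mm across and 3 mm thick fixed on the deck, marking the slot beside it; origin under its centre, axes along the gearbox's, at the +x end of the slot at +y
- blue_disc: flat blue disc 24 mm across and 3 mm thick fixed on the deck, marking the slot beside it; origin under its centre, axes along the gearbox's, at the -x end of the slot at +y
- knob_fore: +x grip pad of the lever's knob, a rubber plate 26 mm wide, 56 mm tall, 5 mm thick, its outer face 18 mm from the knob's axis; origin at the plate's centre, axes as the lever's
- knob_aft: -x grip pad of the lever's knob, a rubber plate 26 mm wide, 56 mm tall, 5 mm thick, its outer face 18 mm from the knob's axis; origin at the plate's centre, axes as the lever's
- knob_left: +y grip pad of the lever's knob, a rubber plate 26 mm wide, 56 mm tall, 5 mm thick, its outer face 18 mm from the knob's axis; origin at the plate's centre, axes as the lever's
- knob_right: -y grip pad of the lever's knob, a rubber plate 26 mm wide, 56 mm tall, 5 mm thick, its outer face 18 mm from the knob's axis; origin at the plate's centre, axes as the lever's
- thread_spool_mid (a point): centre of a loose purple thread spool, 30 mm across and 35 mm tall, standing on the deck near its -y edge; leave alone
- bead_jar_mid (a point): centre of a loose amber jar with a brass lid, 52 mm across and 65 mm tall, on the bench on the gearbox's +x side; leave alone
- screwdriver_grip (a point): handle of a loose screwdriver, 170 mm long, lying on the bench on the gearbox's -y side; leave alone

How it is judged:
By the outcome, as a careful person would: the job done as asked, in the order asked, and still so for the second after the job is handed in, with the robot touching nothing.
It also fails if it takes over 51 s, if anything falls off the work surface, if the arm or the gripper's body presses on something with over 40 N, if the wrist force passes 120 N, or if a joint passes its speed limit or range.

## Working session

There is one attempt and no reset: what is moved stays moved. The work goes in short steps, Python scripts to look and compute and a tool call to move; the robot and the scene stay as the last step left them, time stands still between calls to the robot, and variables do not carry over. Pictures are saved under pics/ and viewed, at most 12 in all, crops included, and the job is handed in when it is done.

Besides the shell and the picture viewer there is one more tool, called after "Call:" as name(argument=value, ...) on one line, values as JSON. send_rows: Moves the arm, as the interface text tells. Its arguments: {"type":"object","properties":{"series":{"type":"array","items":{"type":"object","properties":{"ax":{"type":"number"},"ay":{"type":"number"},"az":{"type":"number"},"dx":{"type":"number"},"dy":{"type":"number"},"dz":{"type":"number"},"hand":{"type":"number"}}}}},"required":["series"]}

```bash
mkdir -p pics
cat > h.py <<'E'
import numpy as np, cv2
from cell import read_state,get_image,finish_job
def ray(im,uv):
    K=im["mtx"];uv=np.array(uv,float).reshape(-1,1,2)
    p=cv2.undistortPoints(uv,np.array(K,float),np.array([im["k1"],0,0,0,0.])).reshape(-1,2)
    R=np.array(im["R"]);t=np.array(im["t"])
    d=np.c_[p,np.ones(len(p))]@R
    return -R.T@t,d
def onplane(im,uv,z):
    c,d=ray(im,uv); return c+d*((z-c[2])/d[:,2])[:,None]
def proj(im,X):
    R=np.array(im["R"]);t=np.array(im["t"])
    return cv2.projectPoints(np.array(X,float).reshape(-1,1,3),cv2.Rodrigues(R)[0],t,np.array(im["mtx"],float),np.array([im["k1"],0,0,0,0.]))[0].reshape(-1,2)
def save(im,n): cv2.imwrite("pics/"+n,np.array(im["pixels"])[:,:,::-1])
E
python3 - <<'E'
from h import *
for n in("top","side"):
    im=get_image(n);save(im,n+"1.png");print(n,-np.array(im["R"]).T@im["t"],im["k1"])
print(read_state())
E
```

```text
top [477.96454373 -48.82625243 840.39402085] 0.01711610194549132
side [244.58132179 363.08903239 568.39432631] 0.02404973626109344
{'clock': 0.1, 'qpos': array([ 1.2232179 ,  0.62923976,  0.03843438,  1.51824587, -0.02699948,
        0.99629818, -0.01999987]), 'qd': array([ 0.0020391 , -0.00092557,  0.00068995, -0.00256612,  0.00018234,
       -0.00252114,  0.00062991]), 'tau': array([ 2.33578823e-03, -5.64527357e+01,  1.22996651e+00, -1.93972206e+01,
        1.11840642e-02,  5.39420827e-03, -1.06188602e-05]), 'eef_pos': array([ 180.62572214, -623.83067353,  230.49692093]), 'tool_rot': array([-3.13991905e+00,  9.90661614e-06,  2.81787758e-01]), 'force': array([ 0.11731364, -0.25542956, -0.38024034]), 'torque': array([-0.03581002, -0.03523939,  0.04827204]), 'gripper_force': 0.0, 'width': 85.54989461432297}
```

View pics/top1.png

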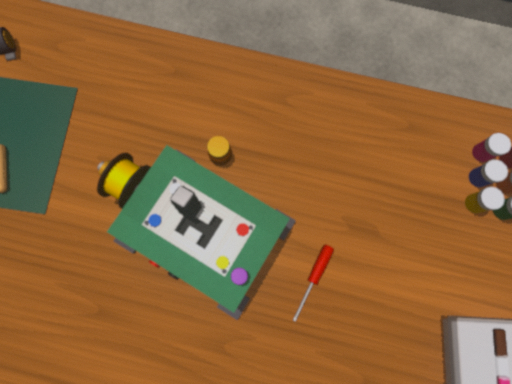

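View pics/side1.png

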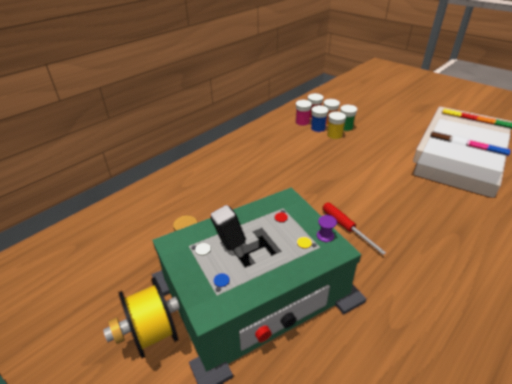

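The top view shows the blue disc at about (154,221), red at (243,230), yellow at (222,263) and the knob cap at (184,196). The knob hides the white disc there, but the side view shows it at (203,249). Red is therefore the +x end of the -y slot.

```bash
cat > scene.py <<'E'
from h import *
def blob(px,lo,hi,near,r=25):
    hsv=cv2.cvtColor(np.ascontiguousarray(px),cv2.COLOR_RGB2HSV)
    m=cv2.inRange(hsv,lo,hi);n,l,s,c=cv2.connectedComponentsWithStats(m)
    o=[(s[i,4],c[i]) for i in range(1,n) if np.hypot(*(c[i]-near))<r and s[i,4]>8]
    return max(o,key=lambda a:a[0]) if o else None
E
python3 - <<'E'
from scene import *
C={'red':((0,150,90),(8,255,255)),'yellow':((24,150,120),(34,255,255)),'blue':((100,150,80),(125,255,255)),'purple':((130,80,60),(155,255,255)),'white':((0,0,200),(179,40,255))}
N={'top':dict(red=(243,230),yellow=(222,263),blue=(154,221),purple=(240,276)),'side':dict(red=(281,216),yellow=(305,242),blue=(222,281),purple=(327,224),white=(203,249))}
P={}
for n in N:
    im=get_image(n)
    for k,v in N[n].items():
        b=blob(im['pixels'],*C[k],v,12)
        if b is None: print(n,k,None);continue
        X=onplane(im,b[1],118 if k!='purple' else 150)[0];P[n,k]=X;print(n,k,b[0],b[1].round(1),X.round(1))
L={'red':(35,-75),'yellow':(-35,-75),'blue':(-35,75),'white':(35,75)}
for S in(['top'],['side'],['top','side']):
    ks=[k for k in P if k[0] in S and k[1] in L]
    a=np.array([L[k[1]] for k in ks],float);b=np.array([P[k][:2] for k in ks])
    ac,bc=a-a.mean(0),b-b.mean(0)
    th=np.arctan2((ac[:,0]*bc[:,1]-ac[:,1]*bc[:,0]).sum(),(ac*bc).sum())
    R=np.array([[np.cos(th),-np.sin(th)],[np.sin(th),np.cos(th)]]);o=b.mean(0)-R@a.mean(0)
    print(S,th,o.round(1),'res',(((b-o)@R)-a).round(1).tolist())
im=get_image('top')
cv2.imwrite('pics/c1.png',cv2.resize(im['pixels'][140:320,90:340,::-1],None,fx=3.2,fy=3.2,interpolation=cv2.INTER_CUBIC))
im=get_image('side')
cv2.imwrite('pics/c2.png',cv2.resize(im['pixels'][190:320,150:350,::-1],None,fx=4,fy=4,interpolation=cv2.INTER_CUBIC))
E
```

```text
top red 99 [242.3 229. ] [548.4 -15.1 118. ]
top yellow 100 [222.1 262.1] [480.6   5.9 118. ]
top blue 92 [154.3 219.8] [525.1 149.2 118. ]
top purple 221 [239.  275.9] [464.7 -31.3 150. ]
side red 91 [280.8 216.8] [547.3 -14.3 118. ]
side yellow 112 [304.1 242.4] [479.5   6.9 118. ]
side blue 143 [221.2 279.8] [524.3 149.9 118. ]
side purple 380 [326.1 228. ] [456.2 -15.9 150. ]
side white 130 [202.5 248.1] [593.  127.7 118. ]
['top'] -0.2982167721888536 [536.5  67.1] res [[0.5, -0.1], [-0.5, 0.0], [-0.0, 0.1]]
['side'] -0.30736495168938666 [536.   67.6] res [[0.5, 0.4], [-0.5, 0.1], [-1.1, -0.1], [1.1, -0.4]]
['top', 'side'] -0.30287492251874454 [536.3  67.3] res [[1.2, -0.1], [0.2, -0.3], [-0.1, -0.2], [-0.1, 0.4], [-1.2, 0.4], [-1.1, 0.2], [1.1, -0.4]]
```

View pics/c1.png

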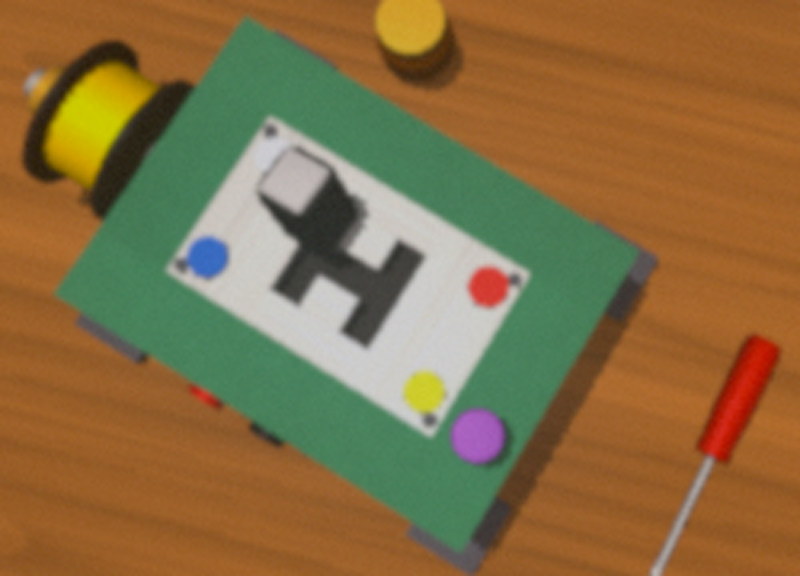

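View pics/c2.png

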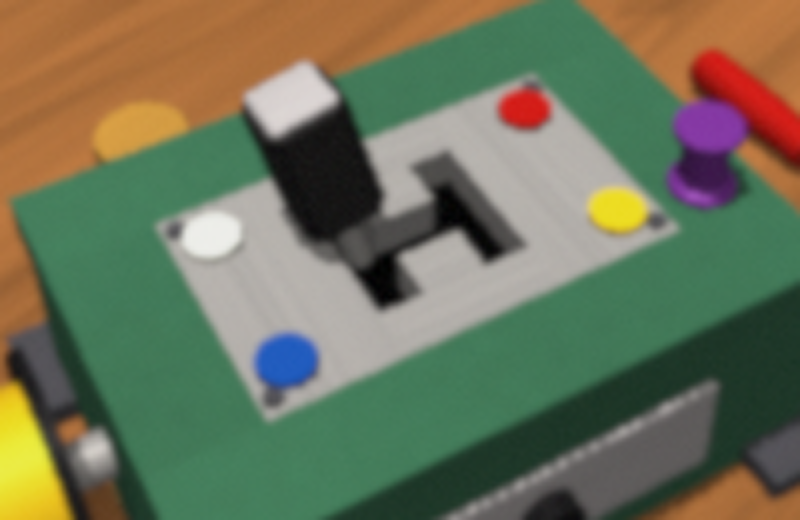

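```bash
cat >> scene.py <<'E'
TH=-0.303;O=np.array([536.3,67.3]);RG=np.array([[np.cos(TH),-np.sin(TH)],[np.sin(TH),np.cos(TH)]])
def loc(X): return (np.array(X)[...,:2]-O)@RG
def cap(near_t=None,near_s=None,dbg=False):
    """lever (knob_mid x,y local) from cap centre in each view; cap is 193 from the pivot"""
    out=[]
    for n,near in(('top',near_t),('side',near_s)):
        if near is None: continue
        im=get_image(n);hsv=cv2.cvtColor(np.ascontiguousarray(im['pixels']),cv2.COLOR_RGB2HSV)
        m=cv2.inRange(hsv,(0,0,150),(179,60,255))
        k,l,s,c=cv2.connectedComponentsWithStats(m)
        o=[i for i in range(1,k) if 40<s[i,4]<900 and np.hypot(*(c[i]-near))<12]
        if not o: print(n,'none');continue
        i=min(o,key=lambda i:np.hypot(*(c[i]-near)))
        z=188.
        for _ in range(5):
            X=loc(onplane(im,c[i],z)[0]);z=np.sqrt(max(193**2-X@X,1))
        print(n,s[i,4],c[i].round(1),'knob xy',(X*160/193).round(1))
def tcp():
    s=read_state();p=s['eef_pos'];print('t',round(s['clock'],2),'tcp loc',loc(p).round(1),'z',round(p[2],1),'yaw',s['tool_rot'].round(3),'F(loc)',(s['force'][:2]@RG).round(1),round(s['force'][2],1),'q',s['qpos'].round(2))
E
python3 - <<'E'
from scene import *
tcp(); cap((183,195),(224,214))
# spool: two-view base/top approx, target pixels of homes
tc=get_image('top');sc=get_image('side')
c1,d1=ray(tc,(239,275.9));c2,d2=ray(sc,(327,221.5))
s=np.linalg.lstsq(np.c_[d1[0],-d2[0]],c2-c1,rcond=None)[0];X=c1+s[0]*d1[0];print('spool',X,loc(X))
def W(x,y,z): 
    p=O+RG@[x,y];return [p[0],p[1],z]
for nm,x,y in(('white end',35,32),('mid+',0,32),('mid-',0,-32),('red',35,-32)):
    x,y=x*193/160,y*193/160;z=(193**2-x*x-y*y)**.5
    print(nm,proj(tc,W(x,y,z)).round(1),proj(sc,W(x,y,z)).round(1))
# first move: target local (85,32) z 260 in tool axes
st=read_state();from scipy.spatial.transform import Rotation as Ro
R=Ro.from_euler('xyz',st['tool_rot']).as_matrix()
print((R.T@(np.array(W(85,32,260))-st['eef_pos'])/10).round(2), 'az',st['tool_rot'][2]-TH)
E
```

```text
t 0.3 tcp loc [-133.1 -766. ] z 231.0 yaw [-3.141  0.     0.282] F(loc) [-0.8 -0.4] 0.2 q [ 1.22  0.63  0.04  1.52 -0.03  1.   -0.02]
top none
side 246 [222.1 214.1] knob xy [18.8 33.5]
spool [464.62145686 -31.23448582 147.86087844] [ -39.0120714  -115.43360311]
white end [[187.6 187.9]] [[217.9 207.8]]
mid+ [[173.5 208. ]] [[229.8 221.8]]
mid- [[211.7 231.6]] [[274.5 204.4]]
red [[225.3 210.8]] [[260.8 191.9]]
[ 62.24 -54.52  -2.86] az 0.5847797856496428
```

Call:
send_rows(series=[{"dx": 3.7, "dy": -3.3, "dz": -0.5, "az": 0.1, "hand": 1}, {"dx": 7.4, "dy": -6.5, "dz": -1, "az": 0.2, "hand": 1}, {"dx": 11.1, "dy": -9.8, "dz": -1.5, "az": 0.3, "hand": 1}, {"dx": 14.8, "dy": -13.1, "dz": -2, "az": 0.4, "hand": 1}, {"dx": 18.5, "dy": -16.3, "dz": -3, "az": 0.5, "hand": 1}, {"dx": 22.2, "dy": -19.6, "dz": -3, "az": 0.585, "hand": 1}, {"dx": 25.9, "dy": -22.9, "dz": -3, "az": 0.585, "hand": 1}, {"dx": 29.6, "dy": -26.1, "dz": -3, "az": 0.585, "hand": 1}, {"dx": 33.3, "dy": -29.4, "dz": -3, "az": 0.585, "hand": 1}, {"dx": 37, "dy": -32.7, "dz": -3, "az": 0.585, "hand": 1}])

```text
invalid input at $.series[0]: expected keys ax, ay, az, dx, dy, dz, hand
```

```bash
python3 -c "
from scene import *
tcp()"
```

```text
t 0.5 tcp loc [-133.  -766.2] z 231.3 yaw [-3.141 -0.     0.282] F(loc) [-0.9  0.2] -0.5 q [ 1.22  0.63  0.04  1.52 -0.03  1.   -0.02]
```

Call:
send_rows(series=[{"ax": 0, "ay": 0, "dx": 3.7, "dy": -3.3, "dz": -0.5, "az": 0.1, "hand": 1}, {"ax": 0, "ay": 0, "dx": 7.4, "dy": -6.5, "dz": -1, "az": 0.2, "hand": 1}, {"ax": 0, "ay": 0, "dx": 11.1, "dy": -9.8, "dz": -1.5, "az": 0.3, "hand": 1}, {"ax": 0, "ay": 0, "dx": 14.8, "dy": -13.1, "dz": -2, "az": 0.4, "hand": 1}, {"ax": 0, "ay": 0, "dx": 18.5, "dy": -16.3, "dz": -3, "az": 0.5, "hand": 1}, {"ax": 0, "ay": 0, "dx": 22.2, "dy": -19.6, "dz": -3, "az": 0.585, "hand": 1}, {"ax": 0, "ay": 0, "dx": 25.9, "dy": -22.9, "dz": -3, "az": 0.585, "hand": 1}, {"ax": 0, "ay": 0, "dx": 29.6, "dy": -26.1, "dz": -3, "az": 0.585, "hand": 1}, {"ax": 0, "ay": 0, "dx": 33.3, "dy": -29.4, "dz": -3, "az": 0.585, "hand": 1}, {"ax": 0, "ay": 0, "dx": 37, "dy": -32.7, "dz": -3, "az": 0.585, "hand": 1}])

```text
clock: 1.5
eef_pos: [446.2, -205.6, 261.7]
tool_rot: [3.142, -0.001, -0.303]
force: [0.5, -1.4, 1.0]
width: 0.1
gripper_force: 0.0
```

```bash
python3 -c "
from scene import *
tcp()"
```

```text
t 1.5 tcp loc [  -4.5 -287.3] z 261.7 yaw [ 3.142e+00 -1.000e-03 -3.030e-01] F(loc) [ 0.9 -1.2] 1.0 q [ 0.27  0.37  0.15  1.91 -0.07  0.87 -1.42]
```

Call:
send_rows(series=[{"ax": 0, "ay": 0, "az": 0, "dx": 2, "dy": -4.5, "dz": 0, "hand": 1}, {"ax": 0, "ay": 0, "az": 0, "dx": 4, "dy": -9, "dz": 0, "hand": 1}, {"ax": 0, "ay": 0, "az": 0, "dx": 6, "dy": -13.5, "dz": 0, "hand": 1}, {"ax": 0, "ay": 0, "az": 0, "dx": 8, "dy": -18, "dz": 0, "hand": 1}, {"ax": 0, "ay": 0, "az": 0, "dx": 8.9, "dy": -22.5, "dz": 0, "hand": 1}, {"ax": 0, "ay": 0, "az": 0, "dx": 8.9, "dy": -27, "dz": 0, "hand": 1}, {"ax": 0, "ay": 0, "az": 0, "dx": 8.9, "dy": -31, "dz": 0, "hand": 1}, {"ax": 0, "ay": 0, "az": 0, "dx": 8.9, "dy": -32.4, "dz": 0, "hand": 1}, {"ax": 0, "ay": 0, "az": 0, "dx": 8.9, "dy": -32.4, "dz": 0, "hand": 1}, {"ax": 0, "ay": 0, "az": 0, "dx": 8.9, "dy": -32.4, "dz": 0, "hand": 1}])

```text
clock: 2.5
eef_pos: [626.6, 73.3, 261.2]
tool_rot: [3.14, -0.0, -0.305]
force: [0.5, -1.0, 0.1]
width: -0.1
gripper_force: 0.0
```

```bash
python3 -c "
from scene import *
tcp()
im=get_image('side');save(im,'s2.png');cap(None,(222,214));tcp()"
```

```text
t 2.5 tcp loc [84.4 32.6] z 261.2 yaw [ 3.14  -0.    -0.305] F(loc) [ 0.8 -0.8] 0.1 q [-0.23  0.57  0.11  1.54 -0.07  1.03 -1.98]
side 256 [222.2 214.2] knob xy [18.5 33.6]
t 2.6 tcp loc [84.8 31.6] z 261.5 yaw [ 3.14  -0.    -0.307] F(loc) [0.1 0. ] 0.3 q [-0.23  0.57  0.11  1.54 -0.07  1.03 -1.98]
```

View pics/s2.png

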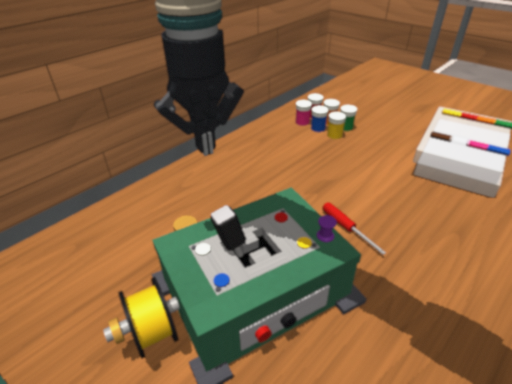

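The side view shows the gripper shut at (207,150) with its elbows bulging along tool y, and the knob cap at (222,214). I'll descend on the +x side and push toward -x with the narrow face.

Call:
send_rows(series=[{"ax": 0, "ay": 0, "az": 0, "dx": 0, "dy": 0, "dz": 3, "hand": 1}, {"ax": 0, "ay": 0, "az": 0, "dx": 0, "dy": 0, "dz": 6, "hand": 1}, {"ax": 0, "ay": 0, "az": 0, "dx": 0, "dy": 0, "dz": 9, "hand": 1}, {"ax": 0, "ay": 0, "az": 0, "dx": 0, "dy": 0, "dz": 11.2, "hand": 1}, {"ax": 0, "ay": 0, "az": 0, "dx": 0, "dy": 0, "dz": 11.2, "hand": 1}, {"ax": 0, "ay": 0, "az": 0, "dx": -0.5, "dy": 0, "dz": 11.2, "hand": 1}, {"ax": 0, "ay": 0, "az": 0, "dx": -1, "dy": 0, "dz": 11.2, "hand": 1}, {"ax": 0, "ay": 0, "az": 0, "dx": -1.5, "dy": 0, "dz": 11.2, "hand": 1}, {"ax": 0, "ay": 0, "az": 0, "dx": -2, "dy": 0, "dz": 11.2, "hand": 1}, {"ax": 0, "ay": 0, "az": 0, "dx": -2.5, "dy": 0, "dz": 11.2, "hand": 1}])

```text
clock: 3.6
eef_pos: [602.9, 83.1, 150.1]
tool_rot: [-3.141, -0.001, -0.303]
force: [-0.0, 0.8, -0.6]
width: -0.1
gripper_force: 0.0
```

```bash
python3 -c "
from scene import *
tcp()
im=get_image('side');save(im,'s3.png');cap(None,(222,214));tcp()"
```

```text
t 3.6 tcp loc [58.8 34.9] z 150.1 yaw [-3.141e+00 -1.000e-03 -3.030e-01] F(loc) [-0.3  0.8] -0.6 q [-0.24  0.67  0.09  1.72 -0.08  0.76 -1.98]
side 197 [221.7 215.8] knob xy [16.2 35.3]
t 3.7 tcp loc [58.3 35. ] z 149.7 yaw [-3.141  0.    -0.302] F(loc) [ 0.5 -0.4] 0.6 q [-0.24  0.67  0.09  1.72 -0.08  0.76 -1.98]
```

View pics/s3.png

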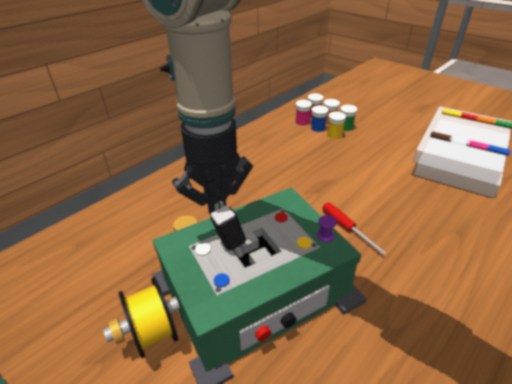

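The gripper stands just behind the knob, whose cap is at (222,215). I'll push toward -x in small steps.

Call:
send_rows(series=[{"ax": 0, "ay": 0, "az": 0, "dx": -0.3, "dy": 0, "dz": 0, "hand": 1}, {"ax": 0, "ay": 0, "az": 0, "dx": -0.6, "dy": 0, "dz": 0, "hand": 1}, {"ax": 0, "ay": 0, "az": 0, "dx": -0.9, "dy": 0, "dz": 0, "hand": 1}, {"ax": 0, "ay": 0, "az": 0, "dx": -1.1, "dy": 0, "dz": 0, "hand": 1}, {"ax": 0, "ay": 0, "az": 0, "dx": -1.3, "dy": 0, "dz": 0, "hand": 1}, {"ax": 0, "ay": 0, "az": 0, "dx": -1.5, "dy": 0, "dz": 0, "hand": 1}, {"ax": 0, "ay": 0, "az": 0, "dx": -1.7, "dy": 0, "dz": 0, "hand": 1}, {"ax": 0, "ay": 0, "az": 0, "dx": -1.9, "dy": 0, "dz": 0, "hand": 1}, {"ax": 0, "ay": 0, "az": 0, "dx": -2.1, "dy": 0, "dz": 0, "hand": 1}, {"ax": 0, "ay": 0, "az": 0, "dx": -2.1, "dy": 0, "dz": 0, "hand": 1}])

```text
clock: 4.7
eef_pos: [582.6, 89.3, 149.3]
tool_rot: [3.142, 0.001, -0.303]
force: [2.6, -0.8, 2.1]
width: -0.1
gripper_force: 1.4
```

```bash
python3 -c "
from scene import *
tcp()
cap((178,201),(226,218));tcp()"
```

```text
t 4.7 tcp loc [37.7 34.8] z 149.3 yaw [ 3.142e+00  1.000e-03 -3.030e-01] F(loc) [2.7 0. ] 2.1 q [-0.26  0.64  0.09  1.77 -0.08  0.73 -1.99]
top none
side 180 [225.4 221.8] knob xy [ 3.7 36.2]
t 4.8 tcp loc [37.9 34.7] z 149.2 yaw [ 3.142  0.    -0.303] F(loc) [2.6 1.4] 2.7 q [-0.26  0.64  0.09  1.77 -0.08  0.73 -1.99]
```

Call:
send_rows(series=[{"ax": 0, "ay": 0, "az": 0, "dx": -0.2, "dy": 0, "dz": 0, "hand": 1}, {"ax": 0, "ay": 0, "az": 0, "dx": -0.4, "dy": 0, "dz": 0, "hand": 1}, {"ax": 0, "ay": 0, "az": 0, "dx": -0.6, "dy": 0, "dz": 0, "hand": 1}, {"ax": 0, "ay": 0, "az": 0, "dx": -0.7, "dy": 0, "dz": 0, "hand": 1}, {"ax": 0, "ay": 0, "az": 0, "dx": -0.7, "dy": 0, "dz": 0, "hand": 1}, {"ax": 0, "ay": 0, "az": 0, "dx": 1.3, "dy": 0, "dz": 0, "hand": 1}, {"ax": 0, "ay": 0, "az": 0, "dx": 4.3, "dy": 0, "dz": -0.5, "hand": 1}, {"ax": 0, "ay": 0, "az": 0, "dx": 6.3, "dy": 0, "dz": -4, "hand": 1}, {"ax": 0, "ay": 0, "az": 0, "dx": 8.3, "dy": 0, "dz": -8, "hand": 1}, {"ax": 0, "ay": 0, "az": 0, "dx": 8.3, "dy": 0, "dz": -8, "hand": 1}])

```text
clock: 5.8
eef_pos: [666.4, 62.8, 234.0]
tool_rot: [-3.139, -0.008, -0.305]
force: [0.4, -0.4, 0.1]
width: 0.6
gripper_force: 0.0
```

```bash
python3 -c "
from scene import *
tcp()
cap((174,207),(229,221));tcp()
a=get_image('top')['pixels'][140:280,100:280,::-1];b=get_image('side')['pixels'][170:310,160:340,::-1]
cv2.imwrite('pics/d3.png',cv2.resize(np.hstack([a,b]),(800,311),interpolation=cv2.INTER_CUBIC))"
```

```text
t 5.8 tcp loc [125.5  34.6] z 234.0 yaw [-3.139 -0.008 -0.305] F(loc) [ 0.5 -0.3] 0.1 q [-0.2   0.65  0.11  1.47 -0.07  1.02 -1.95]
top none
side 309 [227.8 221.7] knob xy [ 1.7 33.8]
t 5.9 tcp loc [120.3  34.3] z 229.1 yaw [ 3.141e+00  2.000e-03 -3.040e-01] F(loc) [-0.  -0.2] -0.5 q [-0.2   0.66  0.1   1.47 -0.07  1.02 -1.95]
```

View pics/d3.png

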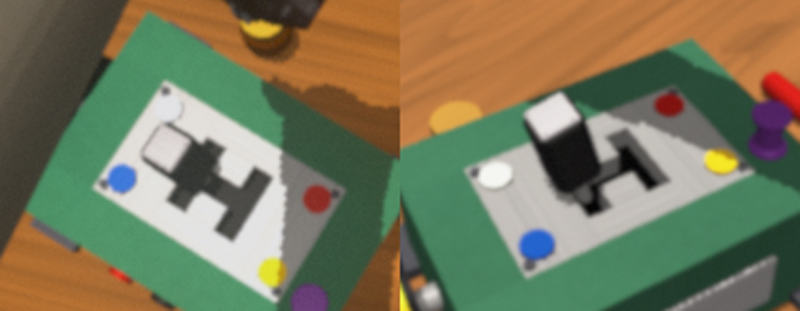

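The top crop puts the cap centre at about image (175.6,206.6) and the side crop at (229.8,221.8), so the lever is in the cross channel to within about 2 mm. Next I turn the tool 90° and move to the +y side.

Call:
send_rows(series=[{"ax": 0, "ay": 0, "az": -0.14, "dx": 0, "dy": -3, "dz": -0.6, "hand": 1}, {"ax": 0, "ay": 0, "az": -0.28, "dx": -1, "dy": -6.1, "dz": -0.6, "hand": 1}, {"ax": 0, "ay": 0, "az": -0.42, "dx": -3, "dy": -6.1, "dz": -0.6, "hand": 1}, {"ax": 0, "ay": 0, "az": -0.56, "dx": -5, "dy": -6.1, "dz": -0.6, "hand": 1}, {"ax": 0, "ay": 0, "az": -0.7, "dx": -7, "dy": -6.1, "dz": -0.6, "hand": 1}, {"ax": 0, "ay": 0, "az": -0.84, "dx": -9, "dy": -6.1, "dz": -0.6, "hand": 1}, {"ax": 0, "ay": 0, "az": -0.98, "dx": -11, "dy": -6.1, "dz": -0.6, "hand": 1}, {"ax": 0, "ay": 0, "az": -1.12, "dx": -11.9, "dy": -6.1, "dz": -0.6, "hand": 1}, {"ax": 0, "ay": 0, "az": -1.26, "dx": -11.9, "dy": -6.1, "dz": -0.6, "hand": 1}, {"ax": 0, "ay": 0, "az": -1.4, "dx": -11.9, "dy": -6.1, "dz": -0.6, "hand": 1}])

```text
clock: 7.0
eef_pos: [564.5, 158.2, 233.9]
tool_rot: [-3.138, 0.003, 1.105]
force: [0.1, 0.1, 0.0]
width: 0.4
gripper_force: 0.0
```

Call:
send_rows(series=[{"ax": 0, "ay": 0, "az": -0.1, "dx": 0, "dy": 0, "dz": 0, "hand": 1}, {"ax": 0, "ay": 0, "az": -0.17, "dx": 0, "dy": 0, "dz": 0, "hand": 1}, {"ax": 0, "ay": 0, "az": -0.17, "dx": 0, "dy": 0, "dz": 0, "hand": 1}, {"ax": 0, "ay": 0, "az": -0.17, "dx": 0, "dy": 0, "dz": 0, "hand": 1}])

```text
clock: 7.4
eef_pos: [565.7, 157.9, 234.3]
tool_rot: [-3.139, 0.001, 1.266]
force: [0.1, -0.4, 0.7]
width: -0.2
gripper_force: 0.0
```

```bash
python3 -c "
from scene import *
tcp()"
```

```text
t 7.4 tcp loc [ 1.  95.2] z 234.3 yaw [-3.139e+00  1.000e-03  1.266e+00] F(loc) [ 0.2 -0.4] 0.7 q [-0.11  0.55 -0.33  1.69  0.21  0.94 -0.82]
```

Call:
send_rows(series=[{"ax": 0, "ay": 0, "az": 0, "dx": 0, "dy": 0, "dz": 3, "hand": 1}, {"ax": 0, "ay": 0, "az": 0, "dx": 0, "dy": 0, "dz": 6, "hand": 1}, {"ax": 0, "ay": 0, "az": 0, "dx": 0, "dy": 0, "dz": 8.4, "hand": 1}, {"ax": 0, "ay": 0, "az": 0, "dx": 0, "dy": 0, "dz": 8.4, "hand": 1}, {"ax": 0, "ay": 0, "az": 0, "dx": -0.8, "dy": 0, "dz": 8.4, "hand": 1}, {"ax": 0, "ay": 0, "az": 0, "dx": -1.6, "dy": 0, "dz": 8.4, "hand": 1}, {"ax": 0, "ay": 0, "az": 0, "dx": -2.2, "dy": 0, "dz": 8.4, "hand": 1}, {"ax": 0, "ay": 0, "az": 0, "dx": -2.6, "dy": 0, "dz": 8.4, "hand": 1}, {"ax": 0, "ay": 0, "az": 0, "dx": -3, "dy": 0, "dz": 8.4, "hand": 1}, {"ax": 0, "ay": 0, "az": 0, "dx": -3.4, "dy": 0, "dz": 8.4, "hand": 1}])

```text
clock: 8.4
eef_pos: [558.0, 127.3, 152.6]
tool_rot: [3.139, -0.004, 1.268]
force: [0.4, 4.4, 3.6]
width: -0.0
gripper_force: 2.1
```

Call:
send_rows(series=[{"ax": 0, "ay": 0, "az": 0, "dx": -0.3, "dy": 0, "dz": 0, "hand": 1}, {"ax": 0, "ay": 0, "az": 0, "dx": -0.6, "dy": 0, "dz": 0, "hand": 1}, {"ax": 0, "ay": 0, "az": 0, "dx": -0.9, "dy": 0, "dz": 0, "hand": 1}, {"ax": 0, "ay": 0, "az": 0, "dx": -1.2, "dy": 0, "dz": 0, "hand": 1}, {"ax": 0, "ay": 0, "az": 0, "dx": -1.2, "dy": 0, "dz": 0, "hand": 1}])

```text
clock: 8.9
eef_pos: [552.8, 113.2, 151.1]
tool_rot: [-3.141, 0.001, 1.266]
force: [1.2, 1.4, 1.5]
width: -0.1
gripper_force: 0.9
```

```bash
python3 -c "
from scene import *
tcp();cap(None,(238,218))"
```

```text
t 8.9 tcp loc [ 2.1 48.7] z 151.1 yaw [-3.141e+00  1.000e-03  1.266e+00] F(loc) [0.8 1.7] 1.5 q [-0.06  0.62 -0.3   1.83  0.26  0.72 -0.81]
side none
```

Call:
send_rows(series=[{"ax": 0, "ay": 0, "az": 0, "dx": -0.3, "dy": 0, "dz": 0, "hand": 1}, {"ax": 0, "ay": 0, "az": 0, "dx": -0.6, "dy": 0, "dz": 0, "hand": 1}, {"ax": 0, "ay": 0, "az": 0, "dx": -0.9, "dy": 0, "dz": 0, "hand": 1}, {"ax": 0, "ay": 0, "az": 0, "dx": -1.2, "dy": 0, "dz": 0, "hand": 1}, {"ax": 0, "ay": 0, "az": 0, "dx": -1.5, "dy": 0, "dz": 0, "hand": 1}, {"ax": 0, "ay": 0, "az": 0, "dx": -1.8, "dy": 0, "dz": 0, "hand": 1}, {"ax": 0, "ay": 0, "az": 0, "dx": -2.1, "dy": 0, "dz": 0, "hand": 1}, {"ax": 0, "ay": 0, "az": 0, "dx": -2.4, "dy": 0, "dz": 0, "hand": 1}])

```text
clock: 9.75
eef_pos: [546.0, 91.1, 151.4]
tool_rot: [3.141, -0.0, 1.267]
force: [0.7, 3.0, 3.3]
width: 0.1
gripper_force: 1.8
```

```bash
python3 -c "
from scene import *
tcp();cap(None,(255,213))"
```

```text
t 9.75 tcp loc [ 2.1 25.6] z 151.4 yaw [ 3.141 -0.     1.267] F(loc) [-0.3  3.1] 3.3 q [-0.02  0.61 -0.3   1.86  0.27  0.71 -0.78]
side none
```

Going well with about 3 N. I continue to TCP y ≈ 1.

Call:
send_rows(series=[{"ax": 0, "ay": 0, "az": 0, "dx": -0.3, "dy": 0, "dz": 0, "hand": 1}, {"ax": 0, "ay": 0, "az": 0, "dx": -0.6, "dy": 0, "dz": 0, "hand": 1}, {"ax": 0, "ay": 0, "az": 0, "dx": -0.9, "dy": 0, "dz": 0, "hand": 1}, {"ax": 0, "ay": 0, "az": 0, "dx": -1.2, "dy": 0, "dz": 0, "hand": 1}, {"ax": 0, "ay": 0, "az": 0, "dx": -1.5, "dy": 0, "dz": 0, "hand": 1}, {"ax": 0, "ay": 0, "az": 0, "dx": -1.8, "dy": 0, "dz": 0, "hand": 1}, {"ax": 0, "ay": 0, "az": 0, "dx": -2, "dy": 0, "dz": 0, "hand": 1}, {"ax": 0, "ay": 0, "az": 0, "dx": -2.2, "dy": 0, "dz": 0, "hand": 1}, {"ax": 0, "ay": 0, "az": 0, "dx": -2.3, "dy": 0, "dz": 0, "hand": 1}, {"ax": 0, "ay": 0, "az": 0, "dx": -2.3, "dy": 0, "dz": 0, "hand": 1}])

```text
clock: 10.8
eef_pos: [538.8, 68.8, 151.1]
tool_rot: [-3.141, 0.001, 1.267]
force: [1.1, 1.9, 1.2]
width: 0.4
gripper_force: 1.0
```

```bash
python3 -c "
from scene import *
tcp();cap((210,231),(270,207))
a=get_image('top')['pixels'][140:280,100:280,::-1];b=get_image('side')['pixels'][170:310,160:340,::-1]
cv2.imwrite('pics/d4.png',cv2.resize(np.hstack([a,b]),(800,311),interpolation=cv2.INTER_CUBIC))"
```

```text
t 10.8 tcp loc [1.9 2.2] z 151.1 yaw [-3.141e+00  1.000e-03  1.267e+00] F(loc) [0.5 2.1] 1.2 q [ 0.02  0.6  -0.3   1.89  0.27  0.69 -0.74]
top none
side none
```

View pics/d4.png

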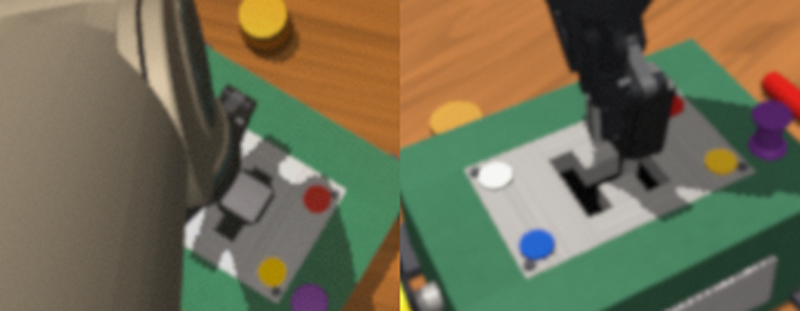

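The top crop shows the cap at about image (211.2,227.3), so the knob's y is about -28. It needs roughly 3 mm more, then I retract.

Call:
send_rows(series=[{"ax": 0, "ay": 0, "az": 0, "dx": -0.1, "dy": 0, "dz": 0, "hand": 1}, {"ax": 0, "ay": 0, "az": 0, "dx": -0.2, "dy": 0, "dz": 0, "hand": 1}, {"ax": 0, "ay": 0, "az": 0, "dx": -0.3, "dy": 0, "dz": 0, "hand": 1}, {"ax": 0, "ay": 0, "az": 0, "dx": -0.35, "dy": 0, "dz": 0, "hand": 1}, {"ax": 0, "ay": 0, "az": 0, "dx": -0.35, "dy": 0, "dz": 0, "hand": 1}])

```text
clock: 11.5
eef_pos: [537.8, 65.8, 151.1]
tool_rot: [-3.141, 0.0, 1.267]
force: [1.6, 2.9, -1.7]
width: 0.1
gripper_force: 1.2
```

Call:
send_rows(series=[{"ax": 0, "ay": 0, "az": 0, "dx": 1, "dy": 0, "dz": 0, "hand": 1}, {"ax": 0, "ay": 0, "az": 0, "dx": 4, "dy": 0, "dz": 0, "hand": 1}, {"ax": 0, "ay": 0, "az": 0, "dx": 6, "dy": 0, "dz": -3, "hand": 1}, {"ax": 0, "ay": 0, "az": 0, "dx": 7, "dy": 0, "dz": -7, "hand": 1}, {"ax": 0, "ay": 0, "az": 0, "dx": 7, "dy": 0, "dz": -8.4, "hand": 1}, {"ax": 0, "ay": 0, "az": 0, "dx": 7, "dy": 0, "dz": -8.4, "hand": 1}])

```text
clock: 12.1
eef_pos: [560.2, 133.5, 237.6]
tool_rot: [3.138, -0.001, 1.267]
force: [-0.1, -0.4, -0.2]
width: 0.0
gripper_force: 0.0
```

```bash
python3 -c "
from scene import *
tcp();cap((210,231),(274,205))"
```

```text
t 12.1 tcp loc [ 3.  70.3] z 237.6 yaw [ 3.138e+00 -1.000e-03  1.267e+00] F(loc) [ 0.  -0.4] -0.2 q [-0.06  0.53 -0.34  1.72  0.21  0.93 -0.79]
top none
side none
```

Call:
send_rows(series=[{"ax": 0, "ay": 0, "az": 0.14, "dx": 0, "dy": -2, "dz": 0, "hand": 1}, {"ax": 0, "ay": 0, "az": 0.28, "dx": 0, "dy": -4, "dz": 0, "hand": 1}, {"ax": 0, "ay": 0, "az": 0.42, "dx": -1, "dy": -6.3, "dz": 0, "hand": 1}, {"ax": 0, "ay": 0, "az": 0.56, "dx": -3, "dy": -6.3, "dz": 0, "hand": 1}, {"ax": 0, "ay": 0, "az": 0.7, "dx": -5, "dy": -6.3, "dz": 0, "hand": 1}, {"ax": 0, "ay": 0, "az": 0.84, "dx": -7, "dy": -6.3, "dz": 0, "hand": 1}, {"ax": 0, "ay": 0, "az": 0.98, "dx": -9, "dy": -6.3, "dz": 0, "hand": 1}, {"ax": 0, "ay": 0, "az": 1.12, "dx": -10.1, "dy": -6.3, "dz": 0, "hand": 1}, {"ax": 0, "ay": 0, "az": 1.26, "dx": -10.1, "dy": -6.3, "dz": 0, "hand": 1}, {"ax": 0, "ay": 0, "az": 1.4, "dx": -10.1, "dy": -6.3, "dz": 0, "hand": 1}])

```text
clock: 13.2
eef_pos: [467.2, 53.8, 233.9]
tool_rot: [3.14, 0.003, -0.141]
force: [0.3, -0.0, 0.5]
width: -0.0
gripper_force: 0.0
```

Call:
send_rows(series=[{"ax": 0, "ay": 0, "az": 0.1, "dx": 0, "dy": 0, "dz": 0, "hand": 1}, {"ax": 0, "ay": 0, "az": 0.17, "dx": 0, "dy": 0, "dz": 0, "hand": 1}, {"ax": 0, "ay": 0, "az": 0.17, "dx": 0, "dy": 0, "dz": 0, "hand": 1}, {"ax": 0, "ay": 0, "az": 0.17, "dx": 0, "dy": 0, "dz": 0, "hand": 1}])

```text
clock: 13.6
eef_pos: [467.8, 54.8, 234.4]
tool_rot: [3.14, 0.002, -0.302]
force: [0.0, -0.8, 1.3]
width: 0.2
gripper_force: 0.0
```

```bash
python3 -c "
from scene import *
tcp();cap(None,(274,205))
a=get_image('top')['pixels'][140:280,100:280,::-1];b=get_image('side')['pixels'][150:290,180:360,::-1]
cv2.imwrite('pics/d5.png',cv2.resize(np.hstack([a,b]),(800,311),interpolation=cv2.INTER_CUBIC))"
```

```text
t 13.6 tcp loc [-61.6 -32.4] z 234.4 yaw [ 3.14e+00  2.00e-03 -3.02e-01] F(loc) [ 0.3 -0.7] 1.3 q [-0.23  0.37  0.08  1.99 -0.04  0.78 -2.01]
side 249 [272.5 203.8] knob xy [  2.  -30.3]
```

View pics/d5.png

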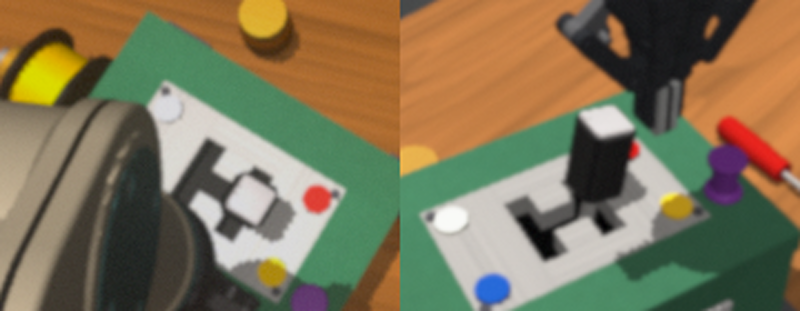

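The cap in the side crop is at about (607,122), i.e. the lever is at (2,-30) where the cross channel meets the -y slot. Now I descend on its -x side and push +x.

Call:
send_rows(series=[{"ax": 0, "ay": 0, "az": 0, "dx": 0, "dy": 0, "dz": 3, "hand": 1}, {"ax": 0, "ay": 0, "az": 0, "dx": 0, "dy": 0, "dz": 6, "hand": 1}, {"ax": 0, "ay": 0, "az": 0, "dx": 0, "dy": 0, "dz": 8.4, "hand": 1}, {"ax": 0, "ay": 0, "az": 0, "dx": 0, "dy": 0, "dz": 8.4, "hand": 1}, {"ax": 0, "ay": 0, "az": 0, "dx": 0.8, "dy": 0, "dz": 8.4, "hand": 1}, {"ax": 0, "ay": 0, "az": 0, "dx": 1.6, "dy": 0, "dz": 8.4, "hand": 1}, {"ax": 0, "ay": 0, "az": 0, "dx": 2.2, "dy": 0, "dz": 8.4, "hand": 1}, {"ax": 0, "ay": 0, "az": 0, "dx": 2.7, "dy": 0, "dz": 8.4, "hand": 1}, {"ax": 0, "ay": 0, "az": 0, "dx": 3.1, "dy": 0, "dz": 8.4, "hand": 1}, {"ax": 0, "ay": 0, "az": 0, "dx": 3.4, "dy": 0, "dz": 8.4, "hand": 1}])

```text
clock: 14.75
eef_pos: [501.6, 44.9, 151.6]
tool_rot: [-3.141, -0.001, -0.303]
force: [0.5, -0.2, 0.4]
width: -0.1
gripper_force: 0.0
```

Call:
send_rows(series=[{"ax": 0, "ay": 0, "az": 0, "dx": 0.3, "dy": 0, "dz": 0, "hand": 1}, {"ax": 0, "ay": 0, "az": 0, "dx": 0.6, "dy": 0, "dz": 0, "hand": 1}, {"ax": 0, "ay": 0, "az": 0, "dx": 0.9, "dy": 0, "dz": 0, "hand": 1}, {"ax": 0, "ay": 0, "az": 0, "dx": 1.2, "dy": 0, "dz": 0, "hand": 1}, {"ax": 0, "ay": 0, "az": 0, "dx": 1.2, "dy": 0, "dz": 0, "hand": 1}])

```text
clock: 15.25
eef_pos: [512.6, 41.3, 151.3]
tool_rot: [3.141, 0.0, -0.303]
force: [-2.3, 0.3, 2.6]
width: -0.3
gripper_force: 1.6
```

```bash
python3 -c "
from scene import *
tcp();cap(None,(268,200))"
```

```text
t 15.25 tcp loc [-14.9 -31.9] z 151.3 yaw [ 3.141  0.    -0.303] F(loc) [-2.3 -0.4] 2.6 q [-0.18  0.55  0.06  1.98 -0.05  0.62 -1.95]
side none
```

Call:
send_rows(series=[{"ax": 0, "ay": 0, "az": 0, "dx": 0.3, "dy": 0, "dz": 0, "hand": 1}, {"ax": 0, "ay": 0, "az": 0, "dx": 0.6, "dy": 0, "dz": 0, "hand": 1}, {"ax": 0, "ay": 0, "az": 0, "dx": 0.9, "dy": 0, "dz": 0, "hand": 1}, {"ax": 0, "ay": 0, "az": 0, "dx": 1.1, "dy": 0, "dz": 0, "hand": 1}, {"ax": 0, "ay": 0, "az": 0, "dx": 1.3, "dy": 0, "dz": 0, "hand": 1}, {"ax": 0, "ay": 0, "az": 0, "dx": 1.5, "dy": 0, "dz": 0, "hand": 1}, {"ax": 0, "ay": 0, "az": 0, "dx": 1.5, "dy": 0, "dz": 0, "hand": 1}])

```text
clock: 16.0
eef_pos: [526.9, 36.6, 151.1]
tool_rot: [3.141, 0.0, -0.304]
force: [-3.4, -0.8, 1.3]
width: 0.1
gripper_force: 1.7
```

Call:
send_rows(series=[{"ax": 0, "ay": 0, "az": 0, "dx": 0.1, "dy": 0, "dz": 0, "hand": 1}, {"ax": 0, "ay": 0, "az": 0, "dx": 0.2, "dy": 0, "dz": 0, "hand": 1}, {"ax": 0, "ay": 0, "az": 0, "dx": 0.2, "dy": 0, "dz": 0, "hand": 1}])

```text
clock: 16.3
eef_pos: [528.3, 36.2, 151.0]
tool_rot: [3.141, 0.001, -0.303]
force: [-4.3, -0.8, -0.3]
width: -0.1
gripper_force: 2.0
```

```bash
python3 -c "
from scene import *
tcp();cap((224,212),(261,193))"
```

```text
t 16.3 tcp loc [  1.7 -32.1] z 151.0 yaw [ 3.141e+00  1.000e-03 -3.030e-01] F(loc) [-3.8 -2.1] -0.3 q [-0.16  0.57  0.06  1.93 -0.05  0.64 -1.94]
top none
side none
```

Very near home (expected TCP x ≈ 4). I advance 1 mm at a time, watching the force.

Call:
send_rows(series=[{"ax": 0, "ay": 0, "az": 0, "dx": 0.1, "dy": 0, "dz": 0, "hand": 1}, {"ax": 0, "ay": 0, "az": 0, "dx": 0.1, "dy": 0, "dz": 0, "hand": 1}])

```text
clock: 16.6
eef_pos: [529.3, 35.9, 151.0]
tool_rot: [3.141, 0.001, -0.303]
force: [-4.3, 0.4, -1.3]
width: 0.3
gripper_force: 2.0
```

Call:
send_rows(series=[{"ax": 0, "ay": 0, "az": 0, "dx": 0.1, "dy": 0, "dz": 0, "hand": 1}, {"ax": 0, "ay": 0, "az": 0, "dx": 0.1, "dy": 0, "dz": 0, "hand": 1}])

```text
clock: 16.8
eef_pos: [530.2, 35.7, 151.0]
tool_rot: [3.141, 0.001, -0.303]
force: [-5.8, 0.2, -2.3]
width: 0.2
gripper_force: 2.0
```

Call:
send_rows(series=[{"ax": 0, "ay": 0, "az": 0, "dx": 0.1, "dy": 0, "dz": 0, "hand": 1}, {"ax": 0, "ay": 0, "az": 0, "dx": 0.1, "dy": 0, "dz": 0, "hand": 1}])

```text
clock: 17.0
eef_pos: [531.3, 35.5, 151.1]
tool_rot: [3.141, 0.001, -0.303]
force: [-4.3, -0.8, -1.6]
width: -0.2
gripper_force: 2.1
```

```bash
python3 -c "
from scene import *
tcp()
a=get_image('top')['pixels'][140:280,130:310,::-1];b=get_image('side')['pixels'][150:290,180:360,::-1]
cv2.imwrite('pics/d6.png',cv2.resize(np.hstack([a,b]),(800,311),interpolation=cv2.INTER_CUBIC))"
```

```text
t 17.0 tcp loc [  4.7 -31.9] z 151.1 yaw [ 3.141e+00  1.000e-03 -3.030e-01] F(loc) [-3.9 -2.1] -1.6 q [-0.16  0.57  0.06  1.93 -0.05  0.64 -1.94]
```

View pics/d6.png

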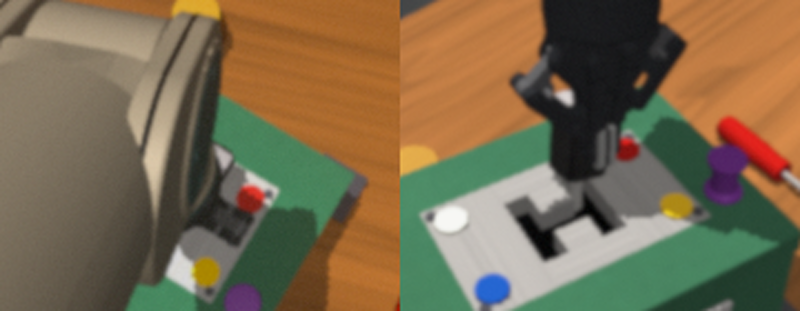

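The gripper hides the knob, with only a bit of cap showing at about (563,97) in the crop. The force of 4–5 N is still just moving friction, so I continue by 1 mm steps until it rises.

Call:
send_rows(series=[{"ax": 0, "ay": 0, "az": 0, "dx": 0.1, "dy": 0, "dz": 0, "hand": 1}, {"ax": 0, "ay": 0, "az": 0, "dx": 0.1, "dy": 0, "dz": 0, "hand": 1}])

```text
clock: 17.3
eef_pos: [532.4, 35.2, 151.2]
tool_rot: [3.142, 0.0, -0.303]
force: [-4.2, -0.2, -1.7]
width: 0.4
gripper_force: 2.1
```

Call:
send_rows(series=[{"ax": 0, "ay": 0, "az": 0, "dx": 0.05, "dy": 0, "dz": 0, "hand": 1}, {"ax": 0, "ay": 0, "az": 0, "dx": 0.05, "dy": 0, "dz": 0, "hand": 1}])

```text
clock: 17.5
eef_pos: [532.7, 35.1, 151.2]
tool_rot: [3.142, 0.001, -0.303]
force: [-5.2, 0.1, -1.2]
width: 0.2
gripper_force: 2.2
```

Call:
send_rows(series=[{"ax": 0, "ay": 0, "az": 0, "dx": 0.1, "dy": 0, "dz": 0, "hand": 1}, {"ax": 0, "ay": 0, "az": 0, "dx": 0.1, "dy": 0, "dz": 0, "hand": 1}])

```text
clock: 17.7
eef_pos: [533.1, 35.0, 151.1]
tool_rot: [3.141, 0.002, -0.303]
force: [-6.5, 0.1, -1.4]
width: -0.1
gripper_force: 2.9
```

Call:
send_rows(series=[{"ax": 0, "ay": 0, "az": 0, "dx": 0.1, "dy": 0, "dz": 0, "hand": 1}, {"ax": 0, "ay": 0, "az": 0, "dx": 0.1, "dy": 0, "dz": 0, "hand": 1}])

```text
clock: 17.9
eef_pos: [533.3, 34.9, 151.1]
tool_rot: [3.141, 0.003, -0.303]
force: [-8.2, 1.9, -0.0]
width: 0.3
gripper_force: 3.8
```

The force is rising and the tool has stopped advancing, so the end stop is reached. I retract and check.

Call:
send_rows(series=[{"ax": 0, "ay": 0, "az": 0, "dx": -1, "dy": 0, "dz": 0, "hand": 1}, {"ax": 0, "ay": 0, "az": 0, "dx": -4, "dy": 0, "dz": 0, "hand": 1}, {"ax": 0, "ay": 0, "az": 0, "dx": -6.5, "dy": 0, "dz": -2, "hand": 1}, {"ax": 0, "ay": 0, "az": 0, "dx": -8, "dy": 0, "dz": -6, "hand": 1}, {"ax": 0, "ay": 0, "az": 0, "dx": -10, "dy": 0, "dz": -10, "hand": 1}, {"ax": 0, "ay": 0, "az": 0, "dx": -11, "dy": 0, "dz": -12, "hand": 1}, {"ax": 0, "ay": 0, "az": 0, "dx": -11, "dy": 0, "dz": -12, "hand": 1}])

```text
clock: 18.6
eef_pos: [433.0, 68.7, 275.3]
tool_rot: [-3.135, -0.011, -0.302]
force: [1.6, 0.8, 0.0]
width: 0.3
gripper_force: 0.0
```

```bash
python3 -c "
from scene import *
tcp();cap((224,212),(260,193))
a=get_image('top')['pixels'][140:280,130:310,::-1];b=get_image('side')['pixels'][150:290,180:360,::-1]
cv2.imwrite('pics/d7.png',cv2.resize(np.hstack([a,b]),(800,311),interpolation=cv2.INTER_CUBIC))"
```

```text
t 18.6 tcp loc [-99.  -29.5] z 275.3 yaw [-3.135 -0.011 -0.302] F(loc) [1.3 1.2] 0.0 q [-0.29  0.26  0.08  2.03 -0.03  0.84 -2.06]
top 262 [223.9 211.3] knob xy [ 33.4 -30.8]
side 158 [260.5 193.5] knob xy [ 30.7 -29. ]
```

View pics/d7.png

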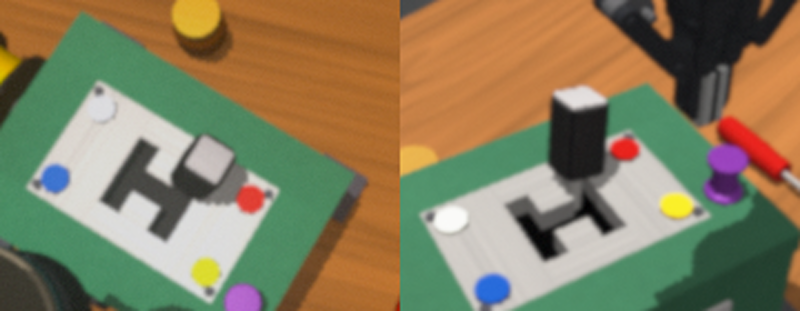

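The cap is at image (224,211), against a predicted (225,211) for fully home. The end stop was felt, the tool is clear, and the loose items in view haven't moved.

```bash
python3 -c "
from h import *
print(finish_job())"
```

```text
the job is handed in; nothing more can be done
None
```

I pushed the lever home into the red slot, without entering the yellow one, and handed the job in at about 18.6 s. It met the end stop at about 8 N, and the last view put the knob within about 2 to 5 mm of fully home; no verdict came back.

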